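# Half-field light exposure of a chambered slide

### The job

Set the black eight-well chambered slide from the bench pad flat into the pin nest on top of the light-exposure box, keeping it level, and let go of it; the shutter stays shut until it lies there. Then slide the shutter's knob along its slot against the return spring to half travel, so that half of the wells get light and the other half stay dark throughout (do not run on well past half), and finish while still holding the knob there with the gripper. Leave the other things on the bench where they are.

Things in the scene. Friction and masses are not known exactly. Their poses are not given: they have to be found in the camera images.
- chamber_slide: Chambered microscope slide: clear glass base 26 x 76 x 1.6 mm (x, y, z) with a black frame 26 x 70 mm of 2 x 4 open wells, 12 mm high overall; about 25 g. Symmetric: either way round is right. Origin at the centre of its underside; long side along its y, z up. Starts flat on the bench pad (white fixed sheet, 3 mm thick).
- exposure_box: Light-exposure box, fixed to the bench: white box 190 x 250 mm (x, y), flat aluminium deck 85 mm above the bench. Origin at the centre of its underside, z up. Site nest lies at x +42, y -30 mm. On its -x side a straight slot along y carries the shutter knob, with a printed scale: 9 mm between ticks, long ticks at shut, half and full.
- nest (a point): Nest centre, at deck height, axes as the box. The slide lies here, long side along y, on a flush glass window. Six steel pins (5 mm diameter, 7.5 mm high, conical tips) stand round it with 1.5 mm clearance: four at x 17 and y 27 mm either way from the centre, one 42 mm from it at the middle of each short end. The middles of the long sides are free for fingers.
- knob (a point): Black upright round knob of the shutter, 20 mm diameter, from 5 to 36 mm above the deck on a thin stem; axes as the box, origin on its axis 27 mm above the deck. Moves with the shutter along the box's y, at x -48 mm in the box's frame. It marks the shutter's trailing edge: 36 mm to the -y side of the nest centre when shut, level with it (in y) at half travel.
- shutter (a joint): Travel of the shutter in m, along the box's +y: 0 shut (its rest, pushed there by a spring), 0.072 fully open, half travel 0.036. The -y half of the window is uncovered first. Spring force about 4 N when shut, 9 N at half, 14 N fully open; it slides shut when let go.
- media_bottle: Pale glass bottle with a black cap, 68 mm diameter, 150 mm high; bystander. Origin at the centre of its underside, z up.
- tip_box: Pipette-tip box 118 x 82 x 57 mm; bystander. Origin at the centre of its underside, z up.
- tube_rack: White rack of small tubes 60 x 150 x 48 mm; bystander. Origin at the centre of its underside, z up.
Mind the look-alikes: they are no part of the job. Of the things that look like the chamber_slide, take the one that is nearest to the robot's base at the start.

How it is judged:
By the outcome, as a careful person would: the job done as asked, in the order asked, and still so for the second after the job is handed in, while the arm keeps its last pose, push and grip.
It also fails if it takes over 54 s, if anything falls off the work surface, if the arm or the gripper's body presses on something with over 40 N, if the wrist force passes 120 N, or if a joint passes its speed limit or range.

### The arm

A 7-joint arm with a two-finger parallel gripper is mounted at the origin on the work surface. World frame = base frame: x ahead of the robot, y to its left, z up, the work surface at z = 0. Lengths are in m, angles in degrees, forces in N, time in s.
With the tool pointing down it reaches from about 0.375 to 0.925 m from the base axis. Payload 3.1 kg.
Tool frame: the origin (TCP) lies on the centre line of the jaws, within the pads' length; the fingertips stand 17 mm ahead of it and the grasp point (between the pads) lies 2 mm behind it; y points along the fingers, x is the direction in which the jaws open and shut, and the axes are right-handed (so a half turn about y gives the same grasp; the last joint's range is limited). The gripper opens to 85 mm and grips with 20 to 120 N. Pads are 22 mm wide; open, the fingers measure 114 mm over their backs; the gripper's body (76 mm by 85 mm) begins 54 mm behind the grasp point. The pads swing forward as they close: fully open they stand 13 mm farther back than shut.
Start: joints at [58.568, 21.939, 2.515, 91.553, -1.026, 66.532, -2.859], TCP at [0.283, -0.585, 0.248] pointing down, gripper open.
Joint ranges: [-149.38, 149.38], [-23.57, 123.04], [-84.95, 90], [0, 143.3], [-89.99, 269.99], [3.08, 112.72], [-163.45, 163.45]. Speed limits (degrees/s): [159.86, 159.86, 180, 180, 180, 180, 180].

### API

Orientations are given as a 3x3 rotation matrix whose columns are the frame's x, y, z axes.
In Python, from station import observe, snapshot, order, masks_of, pinpoint gives the robot as it stands.
- The arm moves only by the tool jog_arm, never from a script. Its argument "targets" is a list of rows, each an object with "gripper": the opening, from 0 (shut) to 1 (fully open); "dp": the shift along the tool's x, y, z in mm, a list of three; "rot": the turn, a rotation vector about the tool's x, y, z in rad, a list of three. In form: [{"gripper": gripper, "dp": [dx, dy, dz], "rot": [wx, wy, wz]}, ...]. A call has exactly 8 rows; each row is the pose to reach, as a shift and turn from the pose measured when the call began, along the tool's axes at that moment; what a row does not reach only later rows make up. A row lasts 1/8 s, in which the tool goes at most 62.5 mm and 10.7 degrees, less where a joint would pass 70% of its speed; a pose out of reach is approached as far as the arm can. A call with a gripper value outside its range is refused whole. The fingers move at their own pace and stop on an object; "grip_force" is the grip in N (left out, the last holds). Time passes only in rows, so rows that repeat a pose let the fingers close, or fill a call up. It gives the time, the measured TCP pose, the force and the opening at its end, in the units of the state.
- observe(): the state, without advancing time (a new reading comes with each control period).
- snapshot(name): name is "scene" or "top" or "wrist"; returns a dict with "color" (480x640x3 uint8, red, green, blue), "intrinsics" (3x3 intrinsics, pixels), "rvec" (rotation vector, rad) and "tvec" (3), from world to camera coordinates, as OpenCV has them; the wrist camera has in their place "T_tool_cam" (4x4, takes a point from camera to tool coordinates, whose origin is the TCP and whose axes are the tool frame's). Camera axes: x right, y down, z forward; pixel columns grow to the right and rows downward; lengths in m; the calibration is good to about 2 mm. A picture is of the moment at which its call begins: read the wrist's pose just before it. There is no depth.
- order.finish_job(): hands the job in, once; it reports no verdict.
Trained networks look in the newest picture that a camera, given by its name, has taken for a name from the list of things; names that differ only in an ending like _2 or _b are one class to them, and where a whole thing is asked for, a point or a joint stands for the part that bears it (a point fixed in the world has none). Each returns a list of dicts, best first, with "conf" (0 to 1); they miss things now and then, are a little off and sometimes report something else, mostly with a low value. They report only what shows in the picture. A call takes as long as a camera call. They do not tell look-alikes from the thing itself.
- masks_of(camera, label): "pixels" (480x640 bool, what is visible of it) and "bbox" ([left, top, width, height] in pixels, round what is visible of it).
- pinpoint(camera, label): "point" ([column, row] in pixels: a listed point, or the origin of a listed thing).
The state is a dict: "time_s": time; "qpos": joint angles; "dq": joint speeds; "tau": joint torques, N m; "position": TCP position; "ee_rot": TCP orientation; "ft_force": force on the tool from outside, world axes, zero at the start; "ft_torque": the same for the moment, N m; "finger_gap": finger opening in m.
Only numpy, scipy, OpenCV 4.12 (cv2) and the standard library are available. Lean on these libraries where they do the work, as an engineer would, in place of code of your own. Each camera call takes 0.05 s, during which the arm holds its last target. There are 200 camera calls.

## Working session

There is one attempt and no reset: what is moved stays moved. The work goes in short steps, Python scripts to look and compute and a tool call to move; the robot and the scene stay as the last step left them, time stands still between calls to the robot, and variables do not carry over. Pictures are saved under pics/ and viewed, about 8 in all and at most 12, crops included, and the job is handed in when it is done.

Besides the shell and the picture viewer there is one more tool, called after "Call:" in YAML: its name, and indented under it one key for each argument. jog_arm: Moves the arm, as the interface text tells. Its arguments: {"type":"object","properties":{"targets":{"type":"array"},"grip_force":{"type":"number"}},"required":["targets"]}

```bash
mkdir -p pics; python3 - <<'E'
from station import *
import cv2,numpy as np
s=observe();print({k:np.round(v,3).tolist() for k,v in s.items()})
for c in ["scene","top"]:
    p=snapshot(c);cv2.imwrite(f"pics/{c}0.png",p["color"][:,:,::-1])
    print(c,p["intrinsics"].tolist(),np.round(p["rvec"],4),np.round(p["tvec"],4))
    for l in ["chamber_slide","knob","nest","exposure_box","shutter","media_bottle","tip_box","tube_rack"]:
        try:print(l,[(np.round(d["point"],1).tolist(),round(d["conf"],2)) for d in pinpoint(c,l)])
        except Exception as e: print(l,e)
E
```

```text
{'time_s': 0.0, 'qpos': [58.567, 21.992, 2.512, 91.65, -1.026, 66.532, -2.859], 'dq': [0.034, 0.084, -0.03, -0.087, 0.034, 0.01, -0.011], 'tau': [-0.001, -43.346, 1.024, -24.951, 0.011, 0.011, -0.0], 'position': [0.283, -0.584, 0.247], 'ee_rot': [[0.436, -0.001, 0.9], [-0.9, 0.002, 0.436], [-0.003, -1.0, -0.0]], 'ft_force': [0.23, -0.424, 0.26], 'ft_torque': [0.023, 0.008, 0.016], 'finger_gap': 0.086}
scene [[547.5649408291799, 0.0, 326.9104168184272], [0.0, 547.5649408291799, 236.98462488863615], [0.0, 0.0, 1.0]] [ 2.4398  0.5742 -0.2043] [-0.4638 -0.1561  1.5315]
chamber_slide [([184.1, 423.5], 0.93), ([328.0, 380.4], 0.93), ([247.3, 339.2], 0.86)]
knob [([349.8, 193.0], 0.65)]
nest [([385.6, 204.3], 0.77)]
exposure_box [([375.3, 210.0], 0.78), ([397.5, 335.9], 0.32)]
shutter it knows: chamber_slide, exposure_box, knob, media_bottle, nest, tip_box, tube_rack
media_bottle [([395.2, 338.1], 0.74)]
tip_box [([292.2, 145.1], 0.97)]
tube_rack [([387.1, 143.2], 0.63)]
top [[493.1769800619522, 0.0, 323.77739070894563], [0.0, 493.1769800619522, 241.37147556837832], [0.0, 0.0, 1.0]] [ 2.1286 -2.1941  0.0831] [-0.0139  0.546   1.3129]
chamber_slide [([506.7, 266.7], 0.75), ([421.8, 188.1], 0.7), ([428.6, 264.2], 0.58)]
knob [([272.1, 244.2], 0.51)]
nest [([258.3, 212.5], 0.71)]
exposure_box [([254.9, 233.2], 0.88)]
shutter it knows: chamber_slide, exposure_box, knob, media_bottle, nest, tip_box, tube_rack
media_bottle [([364.9, 156.3], 0.69), ([161.7, 260.7], 0.66)]
tip_box [([202.6, 351.8], 0.96)]
tube_rack [([160.9, 255.9], 0.59)]
```

View pictures.

View pics/scene0.png

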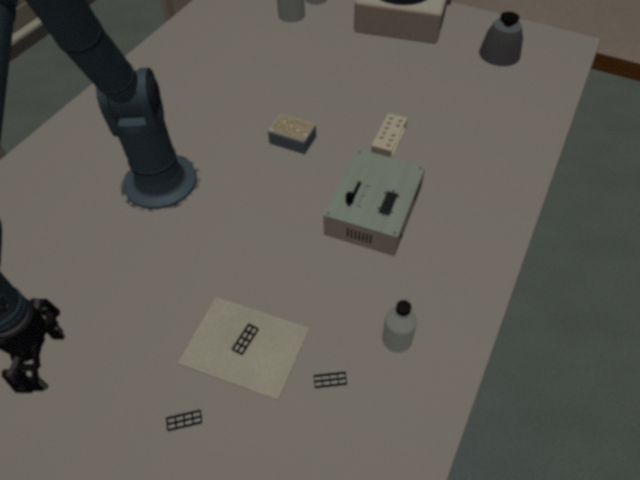

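View pics/top0.png

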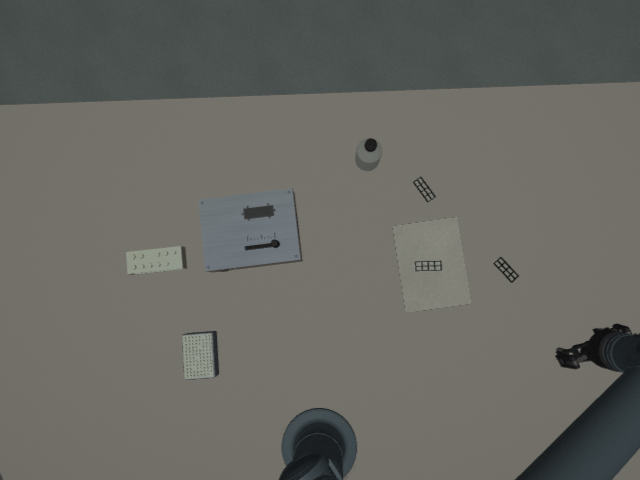

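```bash
cat > h.py <<'E'
from station import *
import cv2,numpy as np
def ray(p,uv,s=None):
    K=p["intrinsics"]; n=cv2.undistortPoints(np.array([[uv]],float),K,None)[0,0]; d=np.r_[n,1]
    if "rvec" in p:
        R=cv2.Rodrigues(np.array(p["rvec"],float))[0]; t=np.array(p["tvec"],float).ravel()
        return -R.T@t, R.T@d
    T=np.array(p["T_tool_cam"]);R=np.array(s["ee_rot"])
    return R@T[:3,3]+s["position"], R@T[:3,:3]@d
def at(p,uv,z,s=None):
    o,d=ray(p,uv,s); return o+d*(z-o[2])/d[2]
def project(p,X,s):
    T=np.array(p["T_tool_cam"]);R=np.array(s["ee_rot"])
    x=T[:3,:3].T@(R.T@(np.array(X)-s["position"])-T[:3,3]); q=p["intrinsics"]@x; return q[:2]/q[2]
E
python3 - <<'E'
from h import *
for c in ["scene","top"]:
    p=snapshot(c)
    for l,z in [("chamber_slide",.003),("knob",.112),("nest",.085),("exposure_box",0),("media_bottle",0),("tip_box",0),("tube_rack",0)]:
        for d in pinpoint(c,l): print(c,l,round(d["conf"],2),np.round(at(p,d["point"],z)[:2],4))
    for m in masks_of(c,"chamber_slide"):
        u,v=np.nonzero(m["pixels"])[::-1]; P=np.array([at(p,(a,b),.015)[:2] for a,b in zip(u,v)],np.float32)
        print("mask",round(m["conf"],2),cv2.minAreaRect(P))
E
```

```text
scene chamber_slide 0.92 [ 0.465  -0.3122]
scene chamber_slide 0.92 [ 0.4588 -0.5268]
scene chamber_slide 0.77 [ 0.6822 -0.3129]
scene knob 0.41 [0.5289 0.0965]
scene nest 0.62 [0.6121 0.1341]
scene exposure_box 0.64 [0.5793 0.1569]
scene media_bottle 0.65 [ 0.7734 -0.1599]
scene tube_rack 0.91 [0.5118 0.4259]
mask 0.96 ((0.4570651948451996, -0.5228407979011536), (0.07323052734136581, 0.030356165021657944), 40.31919860839844)
mask 0.86 ((0.4698162078857422, -0.3147640824317932), (0.07541341334581375, 0.03143136948347092), 88.92890930175781)
mask 0.65 ((0.6821337938308716, -0.315275102853775), (0.07740715146064758, 0.03129870072007179), 32.10797882080078)
top chamber_slide 0.73 [ 0.4738 -0.3084]
top chamber_slide 0.65 [ 0.6898 -0.3061]
top chamber_slide 0.62 [ 0.4597 -0.5238]
top chamber_slide 0.52 [0.5126 0.4218]
top chamber_slide 0.27 [ 0.7761 -0.1473]
top knob 0.37 [0.5405 0.0998]
top nest 0.84 [0.6182 0.1351]
top exposure_box 0.83 [0.5855 0.1634]
top media_bottle 0.9 [ 0.7727 -0.1521]
top media_bottle 0.6 [0.2559 0.314 ]
top media_bottle 0.28 [0.55  0.111]
top tip_box 0.67 [0.2513 0.3115]
top tip_box 0.61 [ 0.7783 -0.1481]
top tube_rack 0.57 [0.5135 0.4273]
mask 0.84 ((0.680953860282898, -0.30935436487197876), (0.07663630694150925, 0.030822470784187317), 35.593666076660156)
mask 0.82 ((0.4718547463417053, -0.30965569615364075), (0.07330051064491272, 0.02443290315568447), 88.25335693359375)
mask 0.62 ((0.45616045594215393, -0.5175760984420776), (0.07486473768949509, 0.03102884441614151), 42.11505889892578)
```

Pictures 1–2: the pad slide (scene ~(247,339), top ~(428,265)) is at about (0.470, -0.312). It is also the nearest to the base. The box nest is at ~(0.615, 0.135) and the knob at ~(0.535, 0.098). I'm moving above the slide with tool x turned to world x.

Call:
jog_arm:
  targets:
    - {"gripper":1,"dp":[-21,6,36],"rot":[0,-0.14,0]}
    - {"gripper":1,"dp":[-42,12,72],"rot":[0,-0.28,0]}
    - {"gripper":1,"dp":[-63,18,109],"rot":[0,-0.42,0]}
    - {"gripper":1,"dp":[-84,24,145],"rot":[0,-0.56,0]}
    - {"gripper":1,"dp":[-105,30,182],"rot":[0,-0.72,0]}
    - {"gripper":1,"dp":[-125,36,218],"rot":[0,-0.88,0]}
    - {"gripper":1,"dp":[-145,42,253],"rot":[0,-1.02,0]}
    - {"gripper":1,"dp":[-165,47,288],"rot":[0,-1.12,0]}

```text
time_s: 2.7
position: [0.4712, -0.3101, 0.2013]
ee_rot: [[1.0, 0.0, -0.003], [0.003, -0.0, 1.0], [0.0, -1.0, -0.0]]
ft_force: [0.2, -0.9, 0.4]
finger_gap: 0.0854
```

```bash
python3 - <<'E'
from h import *
s=observe();p=snapshot("wrist");print(s["time_s"],s["position"],np.round(s["ee_rot"],3).tolist(),np.round(p["T_tool_cam"],3).tolist(),s["finger_gap"])
cv2.imwrite("pics/w1.png",p["color"][:,:,::-1])
for d in pinpoint("wrist","chamber_slide"): print(d["conf"],d["point"],at(p,d["point"],.003,s))
for m in masks_of("wrist","chamber_slide"):
    u,v=np.nonzero(m["pixels"])[::-1]; P=np.array([at(p,(a,b),.015,s)[:2] for a,b in zip(u,v)],np.float32)
    print("mask",m["bbox"],round(m["conf"],2),cv2.minAreaRect(P))
E
```

```text
2.7 [ 0.47122233 -0.31007329  0.20130967] [[1.0, 0.0, -0.003], [0.003, -0.0, 1.0], [0.0, -1.0, -0.0]] [[1.0, -0.0, 0.0, -0.001], [-0.001, -0.323, 0.946, -0.125], [-0.0, -0.946, -0.323, 0.082], [0.0, 0.0, 0.0, 1.0]] 0.08543599325874401
0.84 [567.0, 207.9] [ 0.68076206 -0.31020985  0.003     ]
mask [519.0, 169.8, 104.4, 77.1] 0.91 ((0.6757169365882874, -0.30879461765289307), (0.0754079595208168, 0.03285624831914902), 33.12602233886719)
mask [299.8, 158.3, 31.6, 94.5] 0.77 ((0.470348060131073, -0.30876731872558594), (0.026175551116466522, 0.07390842586755753), 0.25348731875419617)
mask [263.3, 382.1, 74.1, 60.2] 0.76 ((0.45503923296928406, -0.5126728415489197), (0.07812429219484329, 0.034015968441963196), 39.7284049987793)
```

View pics/w1.png

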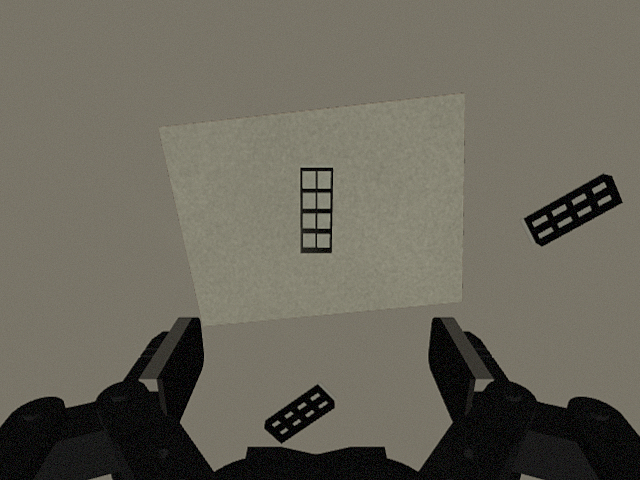

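Picture 3: the slide stands upright at columns 301–332, rows 168–253. It is aligned with the tool to 0.3° and its centre is at (0.470, -0.309).

Call:
jog_arm:
  targets:
    - {"gripper":0.6,"dp":[-1,20,1],"rot":[0,0,0]}
    - {"gripper":0.6,"dp":[-1,40,1],"rot":[0,0,0]}
    - {"gripper":0.6,"dp":[-1,60,1],"rot":[0,0,0]}
    - {"gripper":0.6,"dp":[-1,80,1],"rot":[0,0,0]}
    - {"gripper":0.6,"dp":[-1,100,1],"rot":[0,0,0]}
    - {"gripper":0.6,"dp":[-1,120,1],"rot":[0,0,0]}
    - {"gripper":0.6,"dp":[-1,126,1],"rot":[0,0,0]}
    - {"gripper":0.6,"dp":[-1,126,1],"rot":[0,0,0]}

```text
time_s: 3.85
position: [0.4711, -0.3069, 0.0749]
ee_rot: [[1.0, -0.0, -0.005], [0.005, 0.002, 1.0], [-0.0, -1.0, 0.002]]
ft_force: [-0.2, -0.1, 0.7]
finger_gap: 0.0513
```

```bash
python3 - <<'E'
from h import *
s=observe();p=snapshot("wrist");print(s["position"],s["finger_gap"],p["intrinsics"][0])
cv2.imwrite("pics/w2.png",p["color"][:,:,::-1])
for m in masks_of("wrist","chamber_slide"):
    u,v=np.nonzero(m["pixels"])[::-1]; P=np.array([at(p,(a,b),.015,s)[:2] for a,b in zip(u,v)],np.float32)
    print("mask",m["bbox"],round(m["conf"],2),cv2.minAreaRect(P))
print(project(p,s["position"],s), project(p,np.array(s["position"])-[0,0,.017],s))
E
```

```text
[ 0.47111847 -0.30688929  0.07488942] 0.05132708635864267 [398.10657926   0.         315.70825142]
mask [627.1, 283.2, 12.1, 30.9] 0.75 ((0.6352155804634094, -0.3198367953300476), (0.004987479653209448, 0.016807571053504944), 14.930197715759277)
mask [288.8, 204.1, 52.9, 140.2] 0.58 ((0.47014138102531433, -0.30811843276023865), (0.026408446952700615, 0.0752839520573616), 0.038503728806972504)
[318.68830086 341.65938726] [318.37002329 317.92343355]
```

View pics/w2.png

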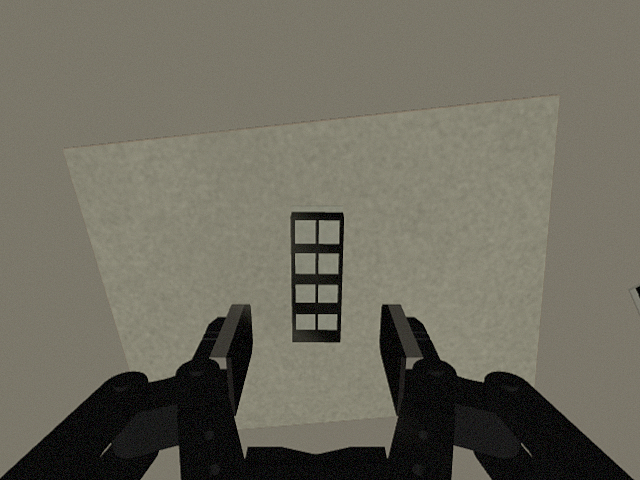

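```bash
python3 - <<'E'
from h import *
s=observe();p=snapshot("wrist")
for v in (204,212,220,279,342): print(v,at(p,(317,v),.015,s),at(p,(317,v),.003,s)[1])
g=p["color"][:,:,1]; print(g[195:350,305].tolist())
E
```

```text
204 [ 0.47152967 -0.27048439  0.015     ] -0.27343167222078374
212 [ 0.47155555 -0.27445007  0.015     ] -0.277652783533829
220 [ 0.47158178 -0.27846921  0.015     ] -0.2819307905426323
279 [ 0.4717867  -0.30987084  0.015     ] -0.31535501501976004
342 [ 0.47203059 -0.3472423   0.015     ] -0.35513357712243765
[125, 128, 129, 133, 131, 132, 125, 128, 131, 119, 130, 137, 137, 136, 141, 120, 52, 14, 27, 30, 27, 24, 31, 14, 118, 146, 137, 136, 139, 137, 134, 137, 134, 138, 136, 131, 130, 136, 138, 138, 136, 133, 131, 128, 130, 137, 142, 113, 36, 31, 35, 31, 33, 41, 41, 33, 38, 120, 142, 134, 135, 136, 134, 133, 136, 136, 137, 138, 138, 138, 138, 135, 136, 132, 136, 136, 145, 111, 25, 14, 28, 33, 24, 34, 29, 21, 33, 16, 116, 147, 141, 136, 140, 137, 138, 134, 135, 134, 132, 132, 131, 135, 135, 137, 138, 130, 81, 6, 23, 15, 16, 19, 2, 34, 16, 8, 9, 57, 125, 143, 136, 134, 135, 139, 140, 140, 139, 138, 133, 135, 138, 141, 133, 74, 22, 25, 31, 27, 43, 38, 35, 41, 46, 51, 51, 65, 122, 139, 134, 131, 131, 135, 135, 133, 136]
```

Picture 4: the slide frame spans rows 211–341, columns 292–343, centred between the pads (250/382). Its centre is at y ≈ -0.311. I'm lowering and closing.

Call:
jog_arm:
  targets:
    - {"gripper":0.6,"dp":[0.5,15,-4],"rot":[0,0,0]}
    - {"gripper":0.6,"dp":[0.5,30,-4],"rot":[0,0,0]}
    - {"gripper":0.6,"dp":[0.5,42,-4],"rot":[0,0,0]}
    - {"gripper":0.6,"dp":[0.5,50,-4],"rot":[0,0,0]}
    - {"gripper":0.6,"dp":[0.5,50,-4],"rot":[0,0,0]}
    - {"gripper":0.45,"dp":[0.5,50,-4],"rot":[0,0,0]}
    - {"gripper":0.4,"dp":[0.5,50,-4],"rot":[0,0,0]}
    - {"gripper":0.37,"dp":[0.5,50,-4],"rot":[0,0,0]}
  grip_force: 25

```text
time_s: 5.0
position: [0.4732, -0.3112, 0.0266]
ee_rot: [[1.0, 0.003, -0.006], [0.006, -0.0, 1.0], [0.003, -1.0, -0.0]]
ft_force: [-0.7, 0.4, -0.1]
finger_gap: 0.0319
```

Call:
jog_arm:
  targets:
    - {"gripper":0.37,"dp":[-1,2,0],"rot":[0,0,0]}
    - {"gripper":0.37,"dp":[-1,2,0],"rot":[0,0,0]}
    - {"gripper":0.2,"dp":[-1,2,0],"rot":[0,0,0]}
    - {"gripper":0.2,"dp":[-1,2,0],"rot":[0,0,0]}
    - {"gripper":0.2,"dp":[-1,2,0],"rot":[0,0,0]}
    - {"gripper":0.2,"dp":[-1,2,0],"rot":[0,0,0]}
    - {"gripper":0.2,"dp":[-1,2,0],"rot":[0,0,0]}
    - {"gripper":0.2,"dp":[-1,2,0],"rot":[0,0,0]}
  grip_force: 25

```text
time_s: 6.0
position: [0.4723, -0.3113, 0.0247]
ee_rot: [[1.0, 0.003, -0.006], [0.006, -0.0, 1.0], [0.003, -1.0, -0.0]]
ft_force: [0.4, -0.7, 1.9]
finger_gap: 0.0251
```

Call:
jog_arm:
  targets:
    - {"gripper":0.2,"dp":[0,-5,0],"rot":[0,0,0]}
    - {"gripper":0.2,"dp":[0,-25,0],"rot":[0,0,0]}
    - {"gripper":0.2,"dp":[0,-55,5],"rot":[0,0,0]}
    - {"gripper":0.2,"dp":[10,-90,25],"rot":[0,0,0]}
    - {"gripper":0.2,"dp":[22,-125,60],"rot":[0,0,0]}
    - {"gripper":0.2,"dp":[35,-160,95],"rot":[0,0,0]}
    - {"gripper":0.2,"dp":[48,-190,130],"rot":[0,0,0]}
    - {"gripper":0.2,"dp":[60,-215,165],"rot":[0,0,0]}

```text
time_s: 7.0
position: [0.5313, -0.1447, 0.243]
ee_rot: [[1.0, 0.006, -0.006], [0.006, -0.002, 1.0], [0.006, -1.0, -0.002]]
ft_force: [-0.2, -0.3, -0.1]
finger_gap: 0.0251
```

Call:
jog_arm:
  targets:
    - {"gripper":0.2,"dp":[12,0,40],"rot":[0,0,0]}
    - {"gripper":0.2,"dp":[24,0,80],"rot":[0,0,0]}
    - {"gripper":0.2,"dp":[36,0,120],"rot":[0,0,0]}
    - {"gripper":0.2,"dp":[48,0,160],"rot":[0,0,0]}
    - {"gripper":0.2,"dp":[60,0,200],"rot":[0,0,0]}
    - {"gripper":0.2,"dp":[72,0,240],"rot":[0,0,0]}
    - {"gripper":0.2,"dp":[84,0,275],"rot":[0,0,0]}
    - {"gripper":0.2,"dp":[84,0,275],"rot":[0,0,0]}

```text
time_s: 8.0
position: [0.6132, 0.1363, 0.2447]
ee_rot: [[1.0, 0.008, -0.013], [0.013, 0.002, 1.0], [0.008, -1.0, 0.002]]
ft_force: [-0.0, -1.2, -0.5]
finger_gap: 0.025
```

```bash
python3 - <<'E'
from h import *
s=observe();p=snapshot("wrist");print(s["position"],s["finger_gap"],np.round(s["ee_rot"],3).tolist())
cv2.imwrite("pics/w3.png",p["color"][:,:,::-1])
for l,z in [("nest",.085),("knob",.112),("chamber_slide",0)]:
  for d in pinpoint("wrist",l): print(l,d["conf"],d["point"],at(p,d["point"],z,s))
E
```

```text
[0.61324373 0.13625601 0.244691  ] 0.024966262471823746 [[1.0, 0.008, -0.013], [0.013, 0.002, 1.0], [0.008, -1.0, 0.002]]
nest 0.86 [324.1, 216.2] [0.61965034 0.13952158 0.085     ]
knob 0.79 [202.3, 285.5] [0.53309151 0.09499998 0.112     ]
chamber_slide 0.6 [312.7, 309.8] [0.61260076 0.01456015 0.        ]
```

View pics/w3.png

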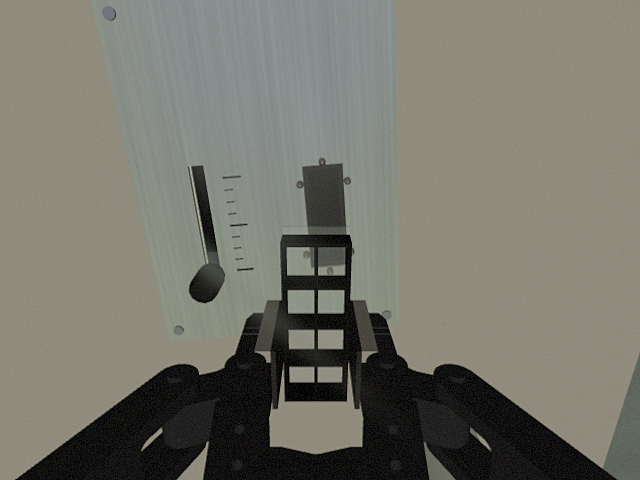

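Picture 5: the slide is held level (columns 281–350). The nest window is at (303–345, 163–268) with six pins round it, and the knob is at (206, 285). Zooming on the pins.

```bash
python3 - <<'E'
import cv2
im=cv2.imread("pics/w3.png")[150:285,280:370]
im=cv2.convertScaleAbs(im,alpha=1.6)
cv2.imwrite("pics/c3.png",cv2.resize(im,None,fx=4.4,fy=4.4,interpolation=cv2.INTER_CUBIC))
E
```

```text
(no output)
```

View pics/c3.png

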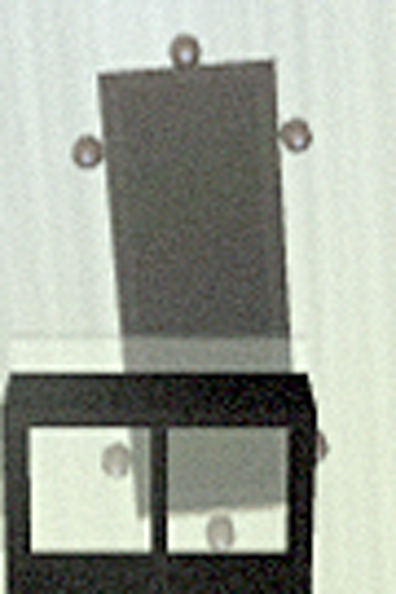

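```bash
python3 - <<'E'
from h import *
from scipy.optimize import least_squares as ls
s=observe();p=snapshot("wrist");pos=np.array(s["position"]);print(pos)
px=np.array([(184,51),(88,151),(296,134),(117,460),(220,532)])/4.4+[279.6,149.6]
B=np.array([(0,42),(-17,27),(17,27),(-17,-27),(0,-42)])/1e3
W=np.array([at(p,q,.089,s)[:2] for q in px])
def m(a,k=1): c,t=np.cos(a[2]),np.sin(a[2]); return B@np.array([[c,t],[-t,c]])*k+a[:2]
r=ls(lambda a:(m(a)-W).ravel(),[.615,.135,0]);print("nest",r.x,np.degrees(r.x[2]),"res mm",np.round((m(r.x)-W)*1e3,1).tolist())
R=np.array(s["ee_rot"])
g=p["color"][:,:,1].astype(int)
print(g[220:250,300].tolist(), g[385:410,300].tolist(),g[240,270:360].tolist())
for n,uv,z in [("glass+y",(316,226.4),-.0205),("frame+y bottom?",(316,235),-.0201),("frame-y top",(316,401),-.0097),("left",(281,240),-.0097),("right",(351,240),-.0097)]:
    P=at(p,uv,pos[2]+z,s); print(n,np.round(R.T@(P-pos)*1e3,1))
E
```

```text
[0.61370949 0.12859144 0.24344672]
nest [0.62111996 0.13083035 0.08329337] 4.772358440366133 res mm [[0.1, 0.5], [-0.3, 0.1], [0.2, 0.1], [-0.2, -0.3], [0.2, -0.5]]
[140, 137, 138, 142, 144, 140, 132, 141, 150, 148, 153, 145, 153, 160, 116, 22, 35, 40, 39, 38, 34, 46, 36, 37, 42, 45, 36, 127, 156, 149] [1, 19, 9, 13, 18, 7, 0, 16, 3, 17, 9, 11, 24, 16, 23, 0, 92, 136, 149, 140, 139, 138, 142, 138, 140] [143, 145, 144, 142, 143, 142, 140, 138, 145, 149, 128, 66, 44, 49, 54, 44, 42, 40, 49, 51, 53, 38, 41, 49, 39, 39, 47, 40, 49, 44, 34, 40, 35, 36, 40, 38, 39, 43, 24, 33, 24, 38, 31, 29, 26, 20, 26, 19, 31, 12, 28, 34, 18, 20, 22, 12, 28, 22, 17, 6, 14, 20, 7, 28, 11, 24, 6, 0, 18, 19, 1, 14, 8, 2, 16, 0, 18, 0, 0, 0, 0, 66, 87, 70, 69, 147, 152, 147, 145, 149]
glass+y [-1.  20.4 37.7]
frame+y bottom? [-1.  20.  34.4]
frame-y top [ -1.    9.8 -35.1]
left [-13.5   9.5  36. ]
right [11.6  9.7 35.9]
```

Call:
jog_arm:
  targets:
    - {"gripper":0.2,"dp":[2,10,3],"rot":[0,-0.02,0.002]}
    - {"gripper":0.2,"dp":[4,25,6],"rot":[0,-0.04,0.004]}
    - {"gripper":0.2,"dp":[6,45,8],"rot":[0,-0.06,0.008]}
    - {"gripper":0.2,"dp":[8,65,10],"rot":[0,-0.071,0.008]}
    - {"gripper":0.2,"dp":[8,75,10],"rot":[0,-0.071,0.008]}
    - {"gripper":0.2,"dp":[8,75,10],"rot":[0,-0.071,0.008]}
    - {"gripper":0.2,"dp":[8,75,10],"rot":[0,-0.071,0.008]}
    - {"gripper":0.2,"dp":[8,75,10],"rot":[0,-0.071,0.008]}

```text
time_s: 9.25
position: [0.6229, 0.1384, 0.1694]
ee_rot: [[0.997, 0.0, -0.074], [0.074, -0.003, 0.997], [0.0, -1.0, -0.003]]
ft_force: [0.6, 0.6, -0.6]
finger_gap: 0.0253
```

```bash
python3 - <<'E'
from h import *
s=observe();p=snapshot("wrist");print(s["position"].tolist(),np.round(s["ee_rot"],4).tolist())
np.savez("w4.npz",pos=s["position"],R=s["ee_rot"])
im=p["color"][:,:,::-1];cv2.imwrite("pics/w4.png",im)
im=cv2.convertScaleAbs(im[190:420,250:390],alpha=1.6)
cv2.imwrite("pics/c4.png",cv2.resize(im,None,fx=2.6*1,fy=2.6,interpolation=cv2.INTER_CUBIC))
for d in pinpoint("wrist","nest"): print(d["conf"],d["point"],at(p,d["point"],.085,s))
E
```

```text
[0.6228543465731886, 0.13842108180785245, 0.16944184100616289] [[0.9973, 0.0003, -0.074], [0.074, -0.0031, 0.9973], [0.0, -1.0, -0.0031]]
```

View pics/c4.png

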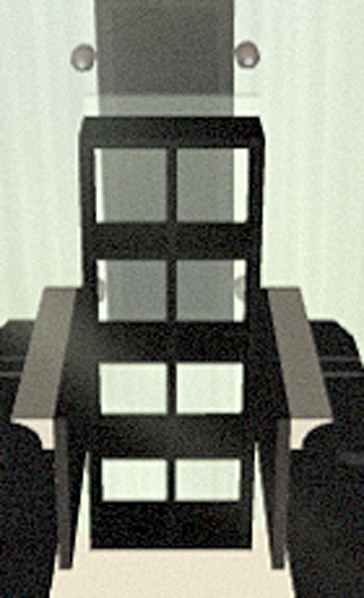

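Picture 7: the two +y side pins are at crop (82,57)/(247,54), and the slide lies centred slightly rotated against the window. I'll fit both pictures together.

```bash
python3 - <<'E'
from h import *
from scipy.optimize import least_squares as ls
p=snapshot("wrist");s=observe();print(s["position"].tolist(),np.round(s["ee_rot"],4).tolist())
z=np.load("w4.npz");s4={"position":z["pos"],"ee_rot":z["R"]}
R3=np.array([[1,.008,-.013],[.013,.002,1],[.008,-1,.002]]);s3={"position":np.array([.61324373,.13625601,.244691]),"ee_rot":R3}
im=cv2.imread("pics/w4.png")[:,:,1]
# end pin in w4
q=project(p,[.6206-.042*np.sin(.085),.1385+.042*np.cos(.085),.089],s4);print("pred end",q)
u,v=np.round(q).astype(int);roi=im[v-14:v+8,u-9:u+10].astype(int);print(roi)
px3=np.array([(184,51),(88,151),(296,134),(117,460),(220,532)])/4.4+[279.6,149.6]
px4=np.array([(82.5,57),(247,54)])/2.6+[249.7,189.7]
B3=np.array([(0,42),(-17,27),(17,27),(-17,-27),(0,-42)])/1e3;B4=B3[1:3]
def m(a,B): c,t=np.cos(a[2]),np.sin(a[2]); return B@np.array([[c,t],[-t,c]])+a[:2]
for nm,pp,B,st in (("w3",px3,B3,s3),("w4",px4,B4,s4)):
    W=np.array([at(p,x,.089,st)[:2] for x in pp])
    r=ls(lambda a:(m(a,B)-W).ravel(),[.615,.135,0]);d=np.r_[r.x[:2],0]-st["position"]
    print(nm,r.x,np.degrees(r.x[2]),np.round((m(r.x,B)-W)*1e3,1).tolist(),"in tool mm",np.round(np.array(st["ee_rot"]).T@d*1e3,1), "tool yaw",np.degrees(np.arctan2(st["ee_rot"][1][0],st["ee_rot"][0][0])))
pos=s4["position"]
for n,uv,h in [("glass+y",(316,189.7+95/2.6),-.0205),("frame-y top",(316,189.7+548/2.6),-.0097),("left",(249.7+80/2.6,189.7+130/2.6),-.0097),("right",(249.7+264/2.6,189.7+130/2.6),-.0097)]:
    print(n,np.round(s4["ee_rot"].T@(at(p,uv,pos[2]+h,s4)-pos)*1e3,1))
E
```

```text
[0.6225774223584886, 0.13831218045840415, 0.16910146145496166] [[0.9973, -0.0004, -0.074], [0.074, -0.0032, 0.9973], [-0.0006, -1.0, -0.0032]]
pred end [312.6079101  184.05552992]
[[149 151 147 149 148 147 146 143 150 149 150 153 147 147 149 149 145 143
  145]
 [149 152 151 150 144 146 148 146 148 152 150 146 145 148 146 148 149 144
  143]
 [151 151 153 148 148 145 145 148 150 151 149 149 149 146 151 145 147 143
  146]
 [152 151 150 149 146 145 148 146 146 150 150 148 148 144 150 144 145 145
  145]
 [153 150 151 149 147 147 143 148 147 150 155 147 145 146 147 149 145 144
  147]
 [154 148 150 152 148 143 145 149 150 149 151 148 144 151 146 147 144 143
  145]
 [151 151 149 147 146 146 147 149 150 151 148 149 146 149 147 147 144 145
  143]
 [153 152 150 152 146 146 149 152 153 153 157 149 150 149 148 148 146 146
  144]
 [153 150 154 149 147 149 154 134 134 128 143 151 149 151 148 147 147 144
  145]
 [156 152 152 150 151 143 123  92  89  71  95 121 153 148 147 147 145 148
  145]
 [154 149 150 151 146 110  70  73  74  80  66  69 114 152 152 148 145 145
  145]
 [153 152 151 152 124  78  79
[... 588 characters left out ...]
 59  83  89  82  85  86
   84]
 [ 59  61  62  51  61  67  64  58  55  54  61  65  64  57  60  65  64  59
   60]
 [ 62  63  59  71  66  69  66  57  67  69  67  69  67  61  62  59  66  63
   66]
 [ 65  65  65  66  69  65  60  61  68  70  70  67  63  67  72  67  71  64
   66]]
w3 [0.62085174 0.13911589 0.09253082] 5.301625326981393 [[0.1, 0.4], [-0.2, 0.1], [0.1, 0.1], [-0.2, -0.2], [0.1, -0.3]] in tool mm [  5.7 244.8   2.3] tool yaw 0.7448031783150642
w4 [0.62079578 0.13898481 0.09240687] 5.294523775471425 [[-0.1, -0.0], [0.1, 0.0]] in tool mm [ -2.  169.4   1.2] tool yaw 4.243316289866609
glass+y [-1.  20.4 37.9]
frame-y top [ -1.    9.8 -34.7]
left [-13.8   9.6  36.1]
right [11.6  9.6 36.1]
```

Call:
jog_arm:
  targets:
    - {"gripper":0.2,"dp":[-0.8,10,0.9],"rot":[0,-0.0185,0]}
    - {"gripper":0.2,"dp":[-0.8,20,0.9],"rot":[0,-0.0185,0]}
    - {"gripper":0.2,"dp":[-0.8,32,0.9],"rot":[0,-0.0185,0]}
    - {"gripper":0.2,"dp":[-0.8,42,0.9],"rot":[0,-0.0185,0]}
    - {"gripper":0.2,"dp":[-0.8,48,0.9],"rot":[0,-0.0185,0]}
    - {"gripper":0.2,"dp":[-0.8,50,0.9],"rot":[0,-0.0185,0]}
    - {"gripper":0.2,"dp":[-0.8,50,0.9],"rot":[0,-0.0185,0]}
    - {"gripper":0.2,"dp":[-0.8,50,0.9],"rot":[0,-0.0185,0]}

```text
time_s: 10.4
position: [0.622, 0.1391, 0.1196]
ee_rot: [[0.996, 0.0, -0.092], [0.092, -0.003, 0.996], [0.0, -1.0, -0.003]]
ft_force: [0.1, -0.2, -0.3]
finger_gap: 0.0252
```

```bash
python3 - <<'E'
from h import *
s=observe();p=snapshot("wrist");print(s["position"].tolist(),np.round(s["ee_rot"],4).tolist())
im=p["color"][:,:,::-1];cv2.imwrite("pics/w5.png",im)
im=cv2.convertScaleAbs(im[190:420,230:410],alpha=1.6)
cv2.imwrite("pics/c5.png",cv2.resize(im,None,fx=2.6*1,fy=2.6,interpolation=cv2.INTER_CUBIC))
t=np.radians(5.3);c=np.cos(t);n=np.sin(t);R=np.array([[c,-n],[n,c]])
for b in [(0,42),(-17,27),(17,27),(-17,-27),(17,-27)]:
    X=np.r_[R@np.array(b)/1e3+[.6208,.139],.089];print(b,((project(p,X,s)-[229.7,189.7])*2.6).round(1))
E
```

```text
[0.6220402440831635, 0.13910781941615497, 0.11960827271290041] [[0.9957, 0.0005, -0.0924], [0.0924, -0.0031, 0.9957], [0.0002, -1.0, -0.0031]]
(0, 42) [222.9  49.9]
(-17, 27) [116.6 141. ]
(17, 27) [329.3 140.8]
(-17, -27) [126.9 428.4]
(17, -27) [319.2 428.3]
```

View pics/c5.png

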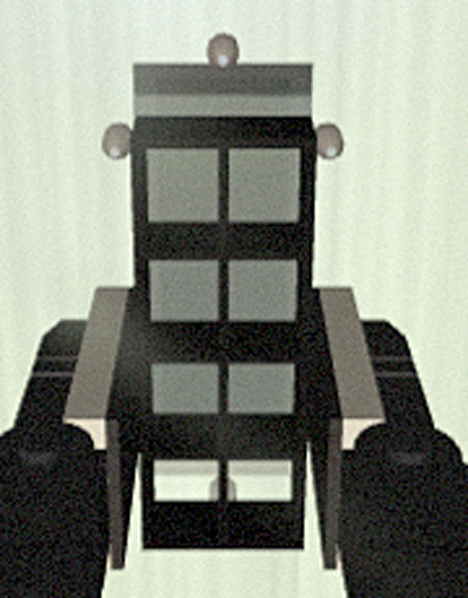

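Picture 8: the pins sit within a pixel of the prediction ((222,50), (117,141), (329,141)), and the slide is centred and parallel between them. I'm lowering it.

Call:
jog_arm:
  targets:
    - {"gripper":0.2,"dp":[0,3,0],"rot":[0,0,0]}
    - {"gripper":0.2,"dp":[0,6,0],"rot":[0,0,0]}
    - {"gripper":0.2,"dp":[0,9,0],"rot":[0,0,0]}
    - {"gripper":0.2,"dp":[0,11,0],"rot":[0,0,0]}
    - {"gripper":0.2,"dp":[0,12,0],"rot":[0,0,0]}
    - {"gripper":0.2,"dp":[0,12.5,0],"rot":[0,0,0]}
    - {"gripper":0.2,"dp":[0,12.5,0],"rot":[0,0,0]}
    - {"gripper":0.2,"dp":[0,12.5,0],"rot":[0,0,0]}

```text
time_s: 11.45
position: [0.6222, 0.1391, 0.1073]
ee_rot: [[0.996, 0.001, -0.092], [0.092, -0.003, 0.996], [0.001, -1.0, -0.003]]
ft_force: [-0.3, 0.4, -0.5]
finger_gap: 0.025
```

Call:
jog_arm:
  targets:
    - {"gripper":0.2,"dp":[0,0.5,0],"rot":[0,0,0]}
    - {"gripper":0.2,"dp":[0,1,0],"rot":[0,0,0]}
    - {"gripper":0.2,"dp":[0,1.3,0],"rot":[0,0,0]}
    - {"gripper":0.2,"dp":[0,1.3,0],"rot":[0,0,0]}
    - {"gripper":0.2,"dp":[0,1.3,0],"rot":[0,0,0]}
    - {"gripper":0.2,"dp":[0,1.3,0],"rot":[0,0,0]}
    - {"gripper":0.2,"dp":[0,1.3,0],"rot":[0,0,0]}
    - {"gripper":0.2,"dp":[0,1.3,0],"rot":[0,0,0]}

```text
time_s: 12.45
position: [0.6223, 0.1391, 0.1067]
ee_rot: [[0.996, 0.001, -0.092], [0.092, -0.003, 0.996], [0.001, -1.0, -0.003]]
ft_force: [-2.4, -1.3, 5.4]
finger_gap: 0.0254
```

Call:
jog_arm:
  targets:
    - {"gripper":0.4,"dp":[0,0,0],"rot":[0,0,0]}
    - {"gripper":0.5,"dp":[0,0,0],"rot":[0,0,0]}
    - {"gripper":0.5,"dp":[0,0,0],"rot":[0,0,0]}
    - {"gripper":0.5,"dp":[0,-5,0],"rot":[0,0,0]}
    - {"gripper":0.5,"dp":[0,-20,0],"rot":[0,0,0]}
    - {"gripper":0.5,"dp":[0,-50,0],"rot":[0,0,0]}
    - {"gripper":0.5,"dp":[0,-90,0],"rot":[0,0,0]}
    - {"gripper":0.5,"dp":[0,-120,0],"rot":[0,0,0]}

```text
time_s: 13.45
position: [0.623, 0.14, 0.2301]
ee_rot: [[0.996, 0.005, -0.093], [0.093, -0.002, 0.996], [0.004, -1.0, -0.003]]
ft_force: [0.6, 0.0, -0.8]
finger_gap: 0.0426
```

```bash
python3 - <<'E'
from h import *
s=observe();p=snapshot("wrist");print(s["position"].tolist(),np.round(s["ee_rot"],4).tolist(),s["finger_gap"])
np.savez("w6.npz",pos=s["position"],R=s["ee_rot"])
im=p["color"][:,:,::-1];cv2.imwrite("pics/w6.png",cv2.convertScaleAbs(im,alpha=1.4))
for d in pinpoint("wrist","knob"): print(d["conf"],d["point"],at(p,d["point"],.112,s))
t=np.radians(5.3);c=np.cos(t);n=np.sin(t);R=np.array([[c,-n],[n,c]])
print("expected knob",R@[-.09,-.036]+[.6208,.139],"half",R@[-.09,0]+[.6208,.139], project(p,np.r_[R@[-.09,-.036]+[.6208,.139],.112],s))
for m in masks_of("wrist","knob"): print(m["conf"],m["bbox"])
E
```

```text
[0.6230185391680938, 0.13998899948908303, 0.23010405550108773] [[0.9957, 0.0045, -0.0925], [0.0925, -0.0024, 0.9957], [0.0043, -1.0, -0.0028]] 0.04259349991480258
0.9 [178.6, 291.6] [0.53371546 0.09311014 0.112     ]
expected knob [0.53451012 0.09484056] half [0.53118478 0.13068665] [179.73755295 289.38966052]
0.72 [163.7, 255.2, 35.1, 49.0]
```

View pics/w6.png

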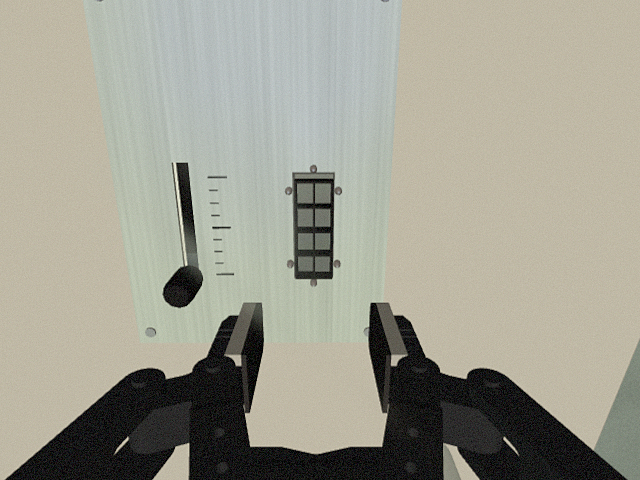

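Picture 9: the slide lies flat inside all six pins (rows 172–280). The knob is at (183,285), shut, matching the expected (0.534, 0.094). I'm turning the jaws along the slot.

Call:
jog_arm:
  targets:
    - {"gripper":0.7,"dp":[-12,0,-5],"rot":[0,0.17,0]}
    - {"gripper":0.7,"dp":[-24,0,-10],"rot":[0,0.35,0]}
    - {"gripper":0.7,"dp":[-36,0,-15],"rot":[0,0.53,0]}
    - {"gripper":0.7,"dp":[-48,5,-20],"rot":[0,0.71,0]}
    - {"gripper":0.7,"dp":[-60,15,-25],"rot":[0,0.89,0]}
    - {"gripper":0.7,"dp":[-72,20,-30],"rot":[0,1.07,0]}
    - {"gripper":0.7,"dp":[-84,30,-34],"rot":[0,1.25,0]}
    - {"gripper":0.7,"dp":[-93,40,-38],"rot":[0,1.43,0]}

```text
time_s: 14.6
position: [0.5338, 0.0935, 0.1887]
ee_rot: [[0.226, 0.006, 0.974], [-0.974, -0.002, 0.226], [0.003, -1.0, 0.005]]
ft_force: [0.4, -1.0, 0.0]
finger_gap: 0.0597
```

```bash
cat > k.py <<'E'
from h import *
s=observe();p=snapshot("wrist");R=np.array(s["ee_rot"]);print(s["time_s"],s["position"].tolist(),np.round(R,4).tolist(),s["finger_gap"],s["qpos"].round(1).tolist())
for d in pinpoint("wrist","knob"):
    P=at(p,d["point"],.112,s);print(d["conf"],d["point"],P,"tool",R.T@(P-s["position"])*1e3)
for m in masks_of("wrist","knob"): print(m["conf"],m["bbox"])
print("expected in tool",R.T@(np.array([.5345,.0948,.112])-s["position"])*1e3)
print("rot err yaw", np.degrees(np.arctan2(R[1,0],R[0,0])), "want -84.7")
E
python3 k.py
```

```text
14.6 [0.5337719042262422, 0.09346010610889645, 0.1886581329332849] [[0.2255, 0.0055, 0.9742], [-0.9742, -0.0023, 0.2256], [0.0035, -1.0, 0.0049]] 0.05971147327782032 [0.9, 14.9, -17.4, 109.2, 5.6, 56.4, -96.0]
0.75 [312.4, 258.4] [0.53584061 0.09483822 0.112     ] tool [-1.14317627 76.66504676  1.95239491]
0.64 [289.4, 234.2, 43.0, 47.0]
expected in tool [-1.40830447 76.6577117   0.63772963]
rot err yaw -76.96497600565017 want -84.7
```

Call:
jog_arm:
  targets:
    - {"gripper":0.6,"dp":[0,10,1],"rot":[0,0.07,0]}
    - {"gripper":0.6,"dp":[0,25,1],"rot":[0,0.135,0]}
    - {"gripper":0.6,"dp":[0,40,1],"rot":[0,0.135,0]}
    - {"gripper":0.6,"dp":[0,55,1],"rot":[0,0.135,0]}
    - {"gripper":0.6,"dp":[0,68,1],"rot":[0,0.135,0]}
    - {"gripper":0.6,"dp":[0,76,1],"rot":[0,0.135,0]}
    - {"gripper":0.6,"dp":[0,77,1],"rot":[0,0.135,0]}
    - {"gripper":0.6,"dp":[0,77,1],"rot":[0,0.135,0]}

```text
time_s: 15.75
position: [0.5354, 0.0935, 0.1119]
ee_rot: [[0.101, 0.005, 0.995], [-0.995, -0.003, 0.101], [0.003, -1.0, 0.005]]
ft_force: [0.3, 0.2, -0.0]
finger_gap: 0.0511
```

Call:
jog_arm:
  targets:
    - {"gripper":0.4,"dp":[-1,0,0],"rot":[0,0,0]}
    - {"gripper":0.3,"dp":[-1,0,0],"rot":[0,0,0]}
    - {"gripper":0.1,"dp":[-1,0,0],"rot":[0,0,0]}
    - {"gripper":0.1,"dp":[-1,0,0],"rot":[0,0,0]}
    - {"gripper":0.1,"dp":[-1,0,0],"rot":[0,0,0]}
    - {"gripper":0.1,"dp":[-1,0,0],"rot":[0,0,0]}
    - {"gripper":0.1,"dp":[-1,0,0],"rot":[0,0,0]}
    - {"gripper":0.1,"dp":[-1,0,0],"rot":[0,0,0]}
  grip_force: 50

```text
time_s: 16.75
position: [0.5356, 0.095, 0.1125]
ee_rot: [[0.101, 0.006, 0.995], [-0.995, -0.002, 0.101], [0.003, -1.0, 0.006]]
ft_force: [-1.5, 1.3, 5.1]
finger_gap: 0.0179
```

```bash
python3 - <<'E'
from h import *
s=observe();R=np.array(s["ee_rot"]);p=snapshot("wrist");print(s["position"].tolist(),R.round(4).tolist(),s["finger_gap"],s["ft_force"],s["ft_torque"])
np.savez("w7.npz",pos=s["position"],R=R)
cv2.imwrite("pics/w7.png",cv2.convertScaleAbs(p["color"][:,:,::-1],alpha=1.4))
t=np.radians(5.3);d=np.array([-np.sin(t),np.cos(t),0])*36
print("36mm along box y, in tool:",R.T@d)
E
```

```text
[0.5356188212431422, 0.09501092578128334, 0.11249338783371325] [[0.1012, 0.0059, 0.9949], [-0.9949, -0.002, 0.1012], [0.0026, -1.0, 0.0057]] 0.017865441300665457 [-1.4651552   1.29097231  5.08086998] [ 0.33215957  0.35182186 -0.03002614]
36mm along box y, in tool: [-35.99847332  -0.09086526   0.31884492]
```

Call:
jog_arm:
  targets:
    - {"gripper":0.1,"dp":[-5,0,0],"rot":[0,0,0]}
    - {"gripper":0.1,"dp":[-10,0,0.1],"rot":[0,0,0]}
    - {"gripper":0.1,"dp":[-15,0,0.1],"rot":[0,0,0]}
    - {"gripper":0.1,"dp":[-20,0,0.2],"rot":[0,0,0]}
    - {"gripper":0.1,"dp":[-25,0,0.2],"rot":[0,0,0]}
    - {"gripper":0.1,"dp":[-30,0,0.3],"rot":[0,0,0]}
    - {"gripper":0.1,"dp":[-34,0,0.3],"rot":[0,0,0]}
    - {"gripper":0.1,"dp":[-34,0,0.3],"rot":[0,0,0]}

```text
time_s: 17.8
position: [0.5329, 0.1235, 0.1125]
ee_rot: [[0.098, 0.005, 0.995], [-0.995, -0.009, 0.098], [0.009, -1.0, 0.004]]
ft_force: [-1.5, -7.4, 7.5]
finger_gap: 0.0178
```

```bash
cat > d.py <<'E'
from h import *
z=np.load("w7.npz");t=np.radians(5.3)
s=observe();p=snapshot("wrist");d=np.array(s["position"])-z["pos"]
print("along",(d@[-np.sin(t),np.cos(t),0]*1e3).round(2),"across",(d@[np.cos(t),np.sin(t),0]*1e3).round(2),"z",d[2]*1e3,s["finger_gap"],s["ft_force"],s["time_s"])
cv2.imwrite("pics/w8.png",cv2.convertScaleAbs(p["color"][:,:,::-1],alpha=1.4))
E
python3 d.py
```

```text
along 28.62 across -0.03 z 0.022003166503317684 0.017833954221794627 [-1.45700021 -7.38675596  7.45843615] 17.8
```

View pics/w8.png

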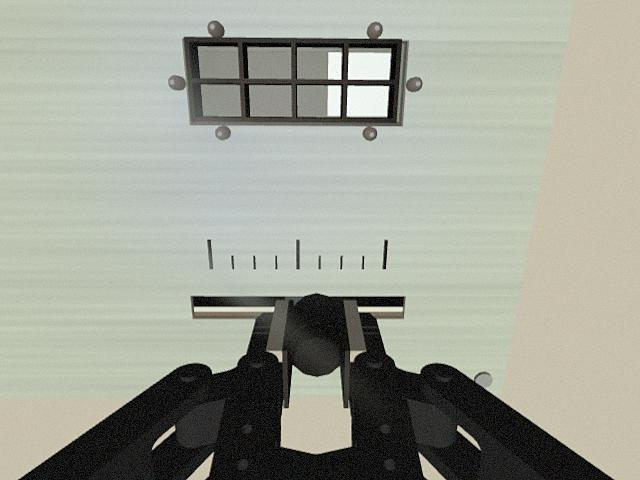

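Picture 10: the -y wells are starting to light. The light's edge is at column ~327 and the nest centre at ~295. The half tick is at 298 and the knob axis at ~317, so about 7.5 mm remain. Creeping on.

Call:
jog_arm:
  targets:
    - {"gripper":0.1,"dp":[-3,0,0],"rot":[0,0,0]}
    - {"gripper":0.1,"dp":[-6,0,0],"rot":[0,0,0]}
    - {"gripper":0.1,"dp":[-7,0,0],"rot":[0,0,0]}
    - {"gripper":0.1,"dp":[-7,0,0],"rot":[0,0,0]}
    - {"gripper":0.1,"dp":[-7,0,0],"rot":[0,0,0]}
    - {"gripper":0.1,"dp":[-7,0,0],"rot":[0,0,0]}
    - {"gripper":0.1,"dp":[-7,0,0],"rot":[0,0,0]}
    - {"gripper":0.1,"dp":[-7,0,0],"rot":[0,0,0]}

```text
time_s: 18.85
position: [0.5328, 0.1246, 0.1126]
ee_rot: [[0.094, 0.004, 0.996], [-0.995, -0.016, 0.094], [0.016, -1.0, 0.003]]
ft_force: [-0.9, -7.8, 7.4]
finger_gap: 0.0179
```

```bash
python3 - <<'E'
import cv2
im=cv2.imread("pics/w8.png")[:,:,1]
for r in (65,100): print(r,im[r-4:r+5,285:345].mean(0).round().astype(int).tolist())
E
python3 d.py
```

```text
65 [144, 144, 145, 144, 146, 155, 86, 58, 59, 62, 44, 23, 145, 150, 145, 143, 143, 141, 144, 146, 145, 144, 143, 143, 143, 144, 143, 142, 143, 144, 143, 142, 142, 141, 141, 142, 143, 141, 142, 141, 143, 139, 125, 236, 251, 247, 247, 247, 246, 247, 246, 246, 246, 246, 250, 255, 164, 26, 10, 50]
100 [146, 147, 147, 146, 149, 153, 122, 72, 63, 67, 68, 2, 148, 154, 148, 145, 146, 147, 146, 146, 145, 147, 149, 145, 146, 146, 145, 146, 146, 146, 144, 145, 145, 145, 147, 145, 144, 144, 144, 145, 145, 136, 178, 247, 249, 246, 246, 246, 247, 246, 247, 246, 246, 249, 255, 182, 51, 7, 55, 56]
along 29.71 across -0.03 z 0.0682810300837583 0.01789016589623021 [-0.93103233 -7.83645605  7.35921546] 18.85
```

```bash
cat > e.py <<'E'
from h import *
s=observe();p=snapshot("wrist")
cv2.imwrite("pics/w9.png",cv2.convertScaleAbs(p["color"][:,:,::-1],alpha=1.4))
g=cv2.convertScaleAbs(p["color"][:,:,1],alpha=1.4)
t=np.radians(5.3);Rb=np.array([[np.cos(t),np.sin(t)],[-np.sin(t),np.cos(t)]])
def box(uv,z): return (Rb@(at(p,uv,z,s)[:2]-[.6208,.139])*1e3).round(2)   # mm from nest
for r in (65,100):
    l=g[r-3:r+4,280:400].mean(0); i=np.nonzero(l>200)[0]; print("edge",r,280+i.min() if len(i) else None, box((280+i.min()-.5,r),.085) if len(i) else "")
l=g[243:252,190:420].mean(0).astype(int); b=np.nonzero(l<110)[0]+190;print("long ticks px",b)
for c in b: print(box((c,247),.085))
for l in masks_of("wrist","knob")[:1]: print("knob bbox",l["bbox"])
print("tcp from nest",(Rb@(np.array(s["position"])[:2]-[.6208,.139])*1e3).round(2),s["qpos"].round(2).tolist(),np.round(s["tau"],1).tolist())
E
python3 e.py
```

```text
edge 65 327 [  6.16 -11.18]
edge 100 326 [ -5.54 -10.94]
long ticks px [210 211 212 298 299 300 386 387 388]
[-62.11  35.58]
[-62.11  35.18]
[-62.11  34.77]
[-62.26  -0.22]
[-62.26  -0.63]
[-62.26  -1.03]
[-62.41 -36.28]
[-62.42 -36.69]
[-62.42 -37.1 ]
knob bbox [286.7, 294.0, 51.8, 81.4]
tcp from nest [-88.89  -6.21] [-4.38, 21.38, -15.85, 111.31, 8.89, 48.46, -109.72] [-4.2, -34.3, -6.0, -19.8, -1.4, -1.3, -0.1]
```

```bash
python3 - <<'E'
import cv2,numpy as np
a,b=[cv2.convertScaleAbs(cv2.imread(f"pics/{n}.png"),alpha=1.5)[:,170:460] for n in ("w7","w9")]
o=np.hstack([a,b]);o=cv2.resize(o,None,fx=1.24,fy=1.24,interpolation=cv2.INTER_CUBIC);cv2.imwrite("pics/cmp.png",o);print(o.shape)
E
```

```text
(595, 719, 3)
```

View pics/cmp.png

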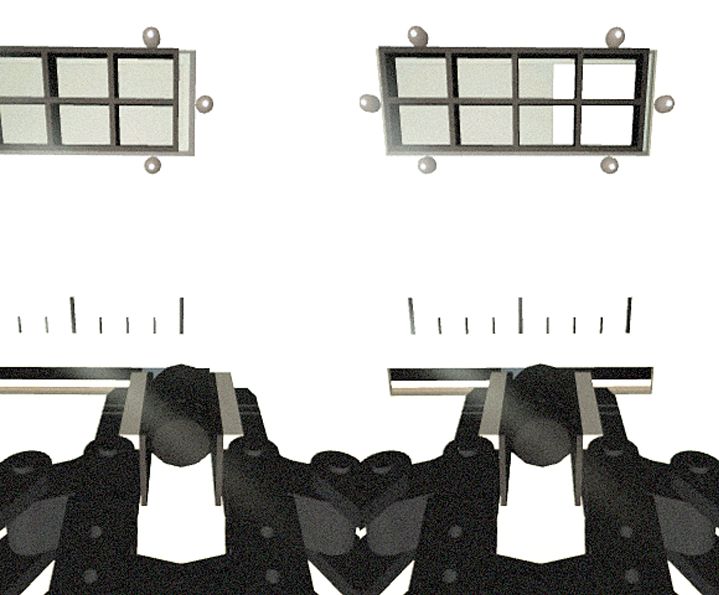

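Picture 11: the knob stays centred in the pads, and both camera and TCP put it at about -6 mm from half. The visible light edge trails it by ~4 mm. The arm yields about 6 mm under the spring, so I'm commanding further and correcting the slight tilt.

Call:
jog_arm:
  targets:
    - {"gripper":0.1,"dp":[-7,0,0],"rot":[0,0,0.005]}
    - {"gripper":0.1,"dp":[-8,0,0],"rot":[0,0,0.01]}
    - {"gripper":0.1,"dp":[-9,0,0],"rot":[0,0,0.015]}
    - {"gripper":0.1,"dp":[-10,0,0],"rot":[0,0,0.02]}
    - {"gripper":0.1,"dp":[-11,0,0],"rot":[0,0,0.02]}
    - {"gripper":0.1,"dp":[-11.5,0,0],"rot":[0,0,0.02]}
    - {"gripper":0.1,"dp":[-11.5,0,0],"rot":[0,0,0.02]}
    - {"gripper":0.1,"dp":[-11.5,0,0],"rot":[0,0,0.02]}

```text
time_s: 20.0
position: [0.5324, 0.1292, 0.1125]
ee_rot: [[0.091, 0.001, 0.996], [-0.996, -0.004, 0.091], [0.005, -1.0, 0.001]]
ft_force: [-1.4, -9.8, 7.6]
finger_gap: 0.0181
```

```bash
python3 d.py; python3 e.py
```

```text
along 34.36 across -0.04 z 0.022261359120492874 0.018117878299569526 [-1.4032225  -9.7980637   7.55553414] 20.0
edge 65 327 [ 6.07 -6.59]
edge 100 327 [-5.61 -6.67]
long ticks px [222 223 224 310 311 312 398 399 400]
[-62.18  35.62]
[-62.18  35.22]
[-62.19  34.81]
[-62.31  -0.3 ]
[-62.31  -0.71]
[-62.31  -1.12]
[-62.44 -36.29]
[-62.44 -36.7 ]
[-62.44 -37.11]
knob bbox [285.2, 293.9, 54.6, 83.0]
tcp from nest [-88.9   -1.61] [-4.24, 21.48, -16.14, 111.2, 8.19, 48.39, -109.58] [-4.7, -33.8, -6.7, -19.8, -1.9, -1.6, -0.2]
```

Call:
jog_arm:
  targets:
    - {"gripper":0.1,"dp":[-7,0,0],"rot":[0,0,0.012]}
    - {"gripper":0.1,"dp":[-8,0,0],"rot":[0,0,0.012]}
    - {"gripper":0.1,"dp":[-8.5,0,0],"rot":[0,0,0.012]}
    - {"gripper":0.1,"dp":[-9,0,0],"rot":[0,0,0.012]}
    - {"gripper":0.1,"dp":[-9.5,0,0],"rot":[0,0,0.012]}
    - {"gripper":0.1,"dp":[-9.5,0,0],"rot":[0,0,0.012]}
    - {"gripper":0.1,"dp":[-9.5,0,0],"rot":[0,0,0.012]}
    - {"gripper":0.1,"dp":[-9.5,0,0],"rot":[0,0,0.012]}

```text
time_s: 21.15
position: [0.5322, 0.1315, 0.1126]
ee_rot: [[0.087, -0.001, 0.996], [-0.996, -0.002, 0.087], [0.002, -1.0, -0.001]]
ft_force: [-0.6, -9.1, 7.1]
finger_gap: 0.0178
```

```bash
python3 d.py; python3 e.py | grep -v "^\[-62"; sleep 0; python3 d.py
```

```text
along 36.67 across -0.02 z 0.057372406385008956 0.01775661226773971 [-0.58022321 -9.06045878  7.14598143] 21.15
edge 65 326 [ 5.98 -4.07]
edge 100 326 [-5.68 -4.1 ]
long ticks px [228 229 230 316 317 318 404 405 406]
knob bbox [285.1, 292.9, 54.1, 81.9]
tcp from nest [-88.91   0.77] [-4.32, 21.56, -16.22, 111.1, 7.99, 48.48, -109.77] [-4.8, -34.0, -6.9, -19.9, -2.1, -1.6, -0.2]
along 36.65 across -0.03 z 0.027552259928773082 0.01797282830416608 [-1.15013291 -9.53372771  7.81842415] 21.3
```

View pics/w9.png

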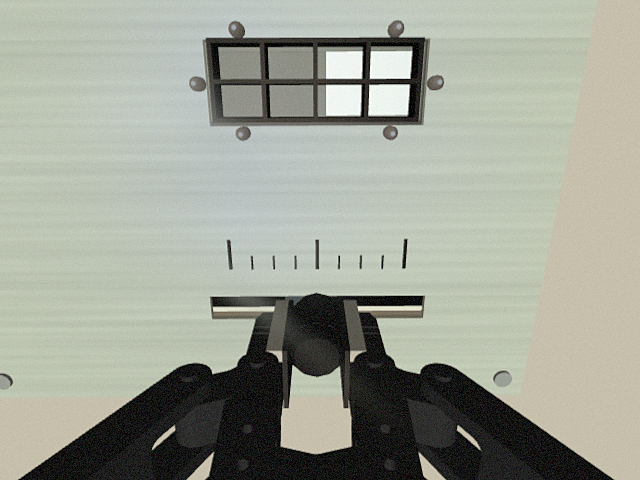

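Picture 12: the knob axis (~317) is level with the half tick (317). The four -y wells are lit and the four +y wells dark. The pose holds steady, so I'm handing in.

```bash
python3 -c "
from station import *
print(order.finish_job())"
```

```text
the job is handed in; nothing more can be done
None
```

The chambered slide from the pad now lies in the pin nest, released. I handed the job in with the gripper holding the shutter knob at half travel, at about 21.3 s of the 54 s.

- **Slide:** it made contact at the expected height with about 5 N. After release, the wrist picture showed it flat inside all six pins, with the shutter still shut.
- **Knob:** I gripped it at 50 N with the jaws along the slot. By the tool's position the final travel was 36.7 mm against the 36 mm wanted, and the knob stood level with the long half tick. It held within 0.02 mm over the last readings, against a spring force of about 9 N.
- **Wells:** the last picture showed the four -y wells lit and the four +y wells dark.
- **One disagreement:** the visible light edge trailed the knob by about 4 mm, about 3.5 mm short of the nest centre after correcting a 0.6 mm camera offset. I went by the knob and the scale. The two -y wells next to the centre are therefore lit except for a narrow strip.
- **Bystanders:** I moved no other object on purpose and saw no sign of contact, but I took no final overview picture to confirm they are where they were.

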